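# Check a mould face with a straightedge and start the right machine

## Robot

A 6-joint arm with a two-finger parallel gripper is mounted at the origin on the work surface. World frame = base frame: x ahead of the robot, y to its left, z up, the work surface at z = 0. Lengths are in m, angles in rad, forces in N, time in s.
With the tool pointing down it reaches from about 0.35 to 0.775 m from the base axis. Payload 7.3 kg.
Tool frame: the origin (TCP) lies between the finger pads, 19 mm behind the fingertips; this is the grasp point; z points along the fingers, y is the line along which they close (so a half turn about z gives the same grasp; the last joint's range is limited). The gripper opens to 92 mm and grips with 3 to 60 N. Pads are 19 mm wide; open, the fingers measure 130 mm over their backs; the gripper's body (75 mm by 190 mm) begins 47 mm behind the grasp point.
Start: joints at [-1.477, 0.342, 1.524, -0, 1.275, -0.146], TCP at [0.125, -0.51, 0.246] pointing down, gripper open.
Joint ranges: [-2.53, 2.53], [-0.77, 2.02], [0.04, 2.7], [-1, 4.14], [0.28, 2.66], [-3.11, 3.11]. Speed limits (rad/s): [2.57, 2.57, 3.14, 3.14, 3.14, 3.14].

## Interface

Orientations are given as [roll, pitch, yaw] about the fixed x, y, z axes, in that order (R = Rz(yaw) Ry(pitch) Rx(roll)).
In Python, from cell import robot, cams, telemetry gives the robot as it stands (robot), with the cameras (cams) and the readings (telemetry).
- The arm moves only by the shell command python3 drive.py 'ROWS' [OPENING] [FORCE]. ROWS is a JSON list of rows, 1 to 8 of them, each written [[dx, dy, dz], [rx, ry, rz]]: dx, dy, dz in m, then a rotation vector rx, ry, rz in rad; each row shifts and turns the commanded pose from where the row before left it, along the tool's axes as they then stand; what a row does not reach is not made up. A row lasts 1/12 s, in which the tool goes at most 0.0417 m and 0.125 rad, less where a joint would pass 70% of its speed; a pose out of reach is approached as far as the arm can. OPENING is the finger opening in m, set as the command begins (- or left out keeps the last). The fingers move at their own pace and stop on an object; FORCE is the grip in N (left out, the last holds). Time passes only in rows, so rows that do not move let the fingers close. It prints the time, the measured TCP pose, the force, the opening and the grip force at its end. Input that does not fit is refused with a message, and nothing moves.
- telemetry.observe(): the state, without advancing time (a new reading comes with each control period).
- cams.read_camera(name): name is "scene" or "top" or "wrist"; returns a dict with "image" (400x640x3 uint8, red, green, blue), "fx", "fy", "cx", "cy" (pixels), "pose" (4x4, takes a point from camera to world coordinates). Camera axes: x right, y down, z forward; pixel columns grow to the right and rows downward; lengths in m; the calibration is good to about 2 mm. A picture is of the moment at which its call begins. There is no depth.
- robot.hand_in(): hands the job in; it is judged then, once.
The state is a dict: "time": time; "qpos": joint angles; "qvel": joint speeds; "joint_efforts": joint torques, N m; "tool_pos": TCP position; "tool_rot": TCP orientation; "contact_force": force on the tool from outside, world axes, zero at the start; "torque": the same for the moment, N m; "opening": finger opening in m; "grip_force": force on a finger pad.
Only numpy, scipy, OpenCV 4.12 (cv2) and the standard library are available. Lean on these libraries where they do the work, as an engineer would, in place of code of your own. Each camera call takes 0.05 s, during which the arm holds its last target. There are 200 camera calls.

## Task

Check the mould half that sits between the four steel corner stops: lay the straightedge lengthwise along the middle of its face, let go, then press its left end down onto the mould and after that its right end (left and right as seen from the robot), and find out whether it rocks. If it rocks, turn the handle on the sloping switch box left, all the way to the round mark, to start the trimmer; if it sits steady, turn it right, all the way to the square mark, to start the press. Leave the straightedge lying on the mould and do not disturb the jar or the glass pot.

Things in the scene. Friction and masses are not known exactly. Their poses are not given: they have to be found in the camera images.
- straightedge: steel bar 170 (x) x 28 (y) x 8 mm; dark steel grip block on the middle of its top, 60 (x) x 16 (y) mm, from 8 to 36 mm above the underside; a black press pad 22 x 26 mm, 4 mm thick, near each end. About 0.44 kg. Origin: centre of the underside; x lengthwise, z up. Starts flat on the bench at the robot's left.
- pad_a: press pad at the straightedge's +x end; origin: centre of its underside, 72 mm from the middle; its top is 12 mm above the bar's underside
- pad_b: press pad at the straightedge's -x end; origin: centre of its underside, 72 mm from the middle; its top is 12 mm above the bar's underside
- end_a (a point): middle of the straightedge's lower edge at its +x end, 85 mm from the middle. On a mould that rocks, pressing one end raises the other so that the two ends differ in height by about 10 mm, and when let go it stays tipped to one side or the other; on a steady one they stay level.
- end_b (a point): the same point at the straightedge's -x end
- stops: four L-shaped steel corner stops, 14 mm high, fixed to the bench round a 100 x 190 mm space that holds the mould to be checked. Origin: middle of the space at bench height, under the middle of that mould; y is the mould's lengthwise direction (towards the robot's left), z up. The mould's brass face is 40 mm above this origin.
- mould_a: mould half: heavy brass frame 100 (x) x 190 (y) x 40 mm high; plaster at 36 mm fills its 80 x 120 mm pocket, leaving a solid brass land 35 mm long at each y end. A plaster rib 10 mm wide crosses the middle along x. One of the two moulds has its rib 5 mm above the brass, so a straightedge rocks on it. Either may be in the stops. Fixed. Origin: centre of underside; y lengthwise
- mould_b: mould half, same outline and axes as the other. One of the two has its rib just below the brass, so a straightedge sits steady on the two brass lands; not told which. The mould not between the stops is a spare, 180 mm or more farther from the robot. Does not move. Origin: centre of underside
- console: fixed grey switch box on a pedestal, at the robot's right. Its panel, 125 x 125 mm, slopes 38 degrees (0.663 rad), facing up and towards the robot (console -x). Panel centre, on the switch axis: 115 mm straight above the origin, which is on the bench. z up. Two raised metal marks high on the panel: round on the left (+y), square on the right.
- switch (a joint): handle angle, rad: about 0 = off, pointer up the slope (start within 0.1); +1.05 = end stop, turned left (anticlockwise facing the panel), pointer at the round mark, trimmer on; -1.05 = end stop, turned right, at the square mark, press on. Friction 0.12 N m; stays where it is left.
- switch_grip (a point): point on the switch axis, inside the handle, 32 mm out from the panel: put the TCP here. The handle is a black bar 70 mm long (point x), 14 mm wide (y), from 12 to 40 mm out from the panel; a thin pointer adds 13 mm at its +x end. Its z: turning axis, square to the panel, pointing out.
- paint_jar: loose amber glass jar with black cap, 52 mm across, 60 mm high; bystander; origin at the underside's centre
- brush_pot: loose empty glass pot, 70 mm across, 90 mm high; bystander; origin at the underside's centre

How it is judged:
By the outcome, as a careful person would: the job done as asked, in the order asked, and still so for the second after the job is handed in, with the robot touching nothing.
It also fails if it takes over 56 s, if anything falls off the work surface, if the arm or the gripper's body presses on something with over 40 N, if the wrist force passes 120 N, or if a joint passes its speed limit or range.

## Working session

There is one attempt and no reset: what is moved stays moved. The work goes in short steps, Python scripts to look and compute and a shell command to move; the robot and the scene stay as the last step left them, time stands still between calls to the robot, and variables do not carry over. Pictures are saved under pics/ and viewed, at most 10 in all, crops included, and the job is handed in when it is done.

```bash
ls; mkdir -p pics; python3 - <<'E'
from cell import robot, cams, telemetry
import cv2,numpy as np
o=telemetry.observe();print(o)
for n in("scene","top"):
    c=cams.read_camera(n);cv2.imwrite(f"pics/{n}0.png",c["image"][:,:,::-1]);print(n,c["fx"],c["fy"],c["cx"],c["cy"],np.round(c["pose"],4).tolist())
E
```

```text
cell.py
drive.py
pics
{'time': 0.0, 'qpos': array([-1.47698747e+00,  3.42683237e-01,  1.52501502e+00,  2.42663056e-05,
        1.27537297e+00, -1.46012557e-01]), 'qvel': array([ 0.00040885, -0.00054721,  0.00060039,  0.00091936,  0.00039849,
        0.00102554]), 'joint_efforts': array([ 2.40490772e-03, -4.31228650e+01, -2.44224858e+01,  7.18606822e-02,
        5.59013046e-02, -1.27049298e-04]), 'tool_pos': array([ 0.1246898 , -0.50959683,  0.24486612]), 'tool_rot': array([-3.14013319e+00, -2.38081343e-04,  2.39814163e-01]), 'contact_force': array([-0.44667136,  0.03617555, -1.19793901]), 'torque': array([ 0.02939529, -0.05921486,  0.02479258]), 'grip_force': 0.0, 'opening': 0.09168019082152422}
scene 435.23442765076175 435.23442765076175 317.36247248394994 202.26208686706286 [[-0.4517, 0.7411, -0.4968, 1.1598], [0.8921, 0.3824, -0.2407, 0.3075], [0.0116, -0.5519, -0.8338, 1.1346], [0.0, 0.0, 0.0, 1.0]]
top 385.6995013908471 385.6995013908471 313.71682405623824 196.0822200341706 [[0.0093, -0.9956, 0.0935, 0.4656], [-0.9997, -0.0115, -0.0229, 0.0067], [0.0239, -0.0932, -0.9954, 1.1305], [0.0, 0.0, 0.0, 1.0]]
```

View pics/scene0.png

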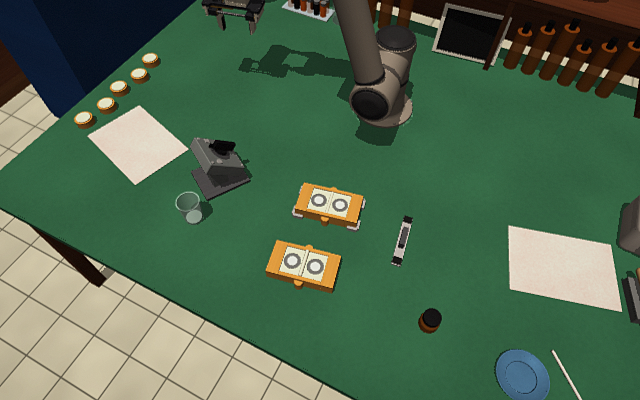

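View pics/top0.png

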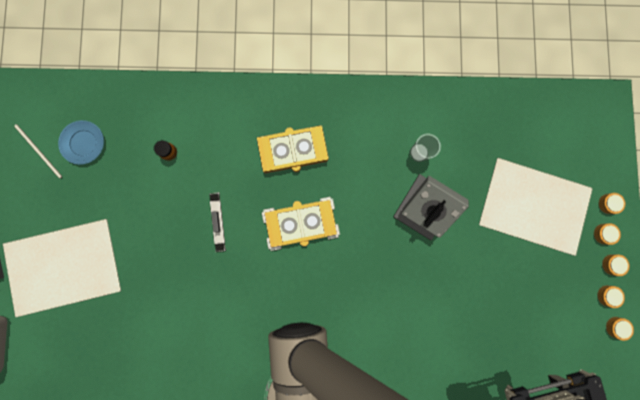

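The scene view shows the straightedge at (402,240), the mould in the stops at (330,205), the console at (218,165), the pot at (188,207) and the jar at (430,320). In the top view they are at (217,222), (301,223), (432,208), (427,147) and (165,150). I'll enlarge the parts that matter.

```bash
python3 - <<'E'
import cv2,numpy as np
def mont(f,a,b,out,k=4):
    im=cv2.imread(f);C=np.zeros((600,800,3),np.uint8);y=0
    for (x0,y0,x1,y1) in (a,b):
        c=cv2.resize(im[y0:y1,x0:x1],None,fx=k,fy=k,interpolation=cv2.INTER_CUBIC)
        for x in range(x0-x0%10+10,x1,10):
            cv2.line(c,((x-x0)*k,0),((x-x0)*k,6),(255,255,255),1)
            if x%20==0:cv2.putText(c,str(x),((x-x0)*k+2,14),0,.35,(255,255,255),1)
        for yy in range(y0-y0%10+10,y1,10):
            cv2.line(c,(0,(yy-y0)*k),(6,(yy-y0)*k),(255,255,255),1);cv2.putText(c,str(yy),(8,(yy-y0)*k+4),0,.35,(255,255,255),1)
        C[y:y+c.shape[0],:c.shape[1]]=c[:600-y,:800];y+=c.shape[0]
    cv2.imwrite(out,C[:min(y,600)])
mont("pics/top0.png",(200,185,350,255),(385,170,480,250),"pics/top0z.png")
mont("pics/scene0.png",(285,175,425,275),(175,125,270,200),"pics/scene0z.png",3.4 and 3)
E
```

```text
(no output)
```

View pics/top0z.png

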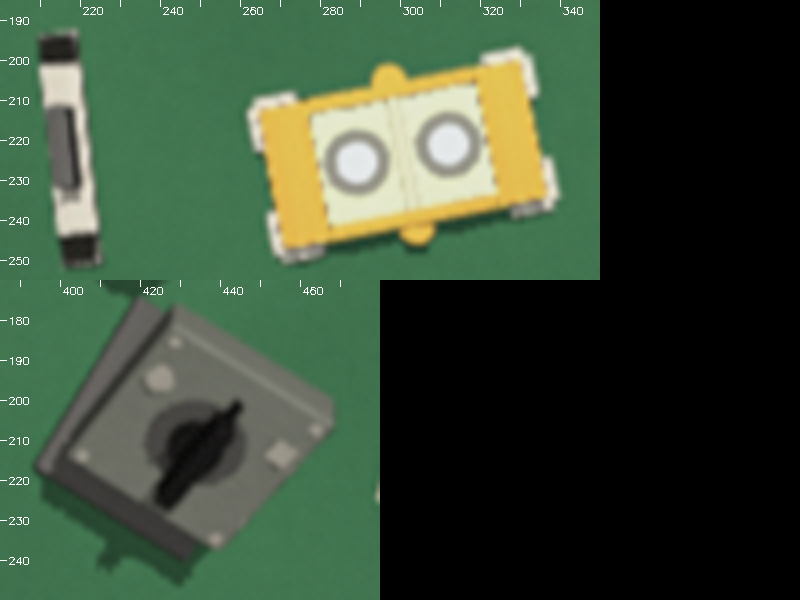

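View pics/scene0z.png

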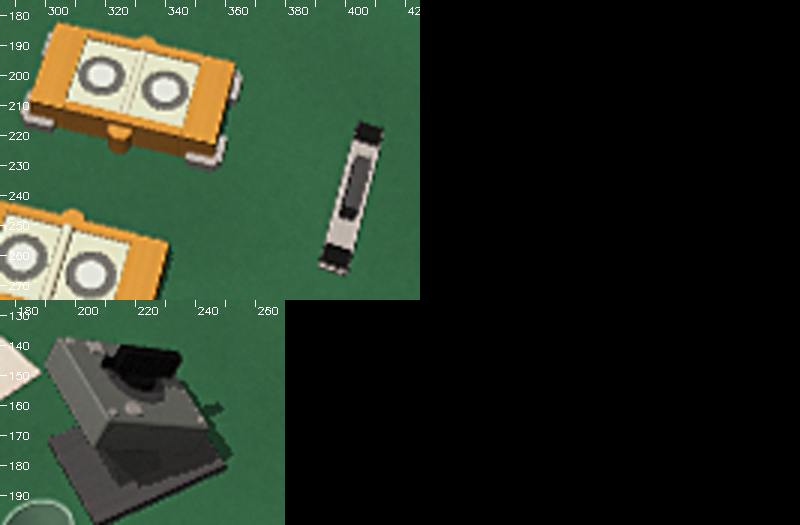

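Top view (px): straightedge pads at (214.5,197.5) and (220,247.5), mould face corners at (264.8,212.5), (330.5,200), (337,233.8) and (270.8,247), and panel screws around (434.4,210.5). Scene view: pads at (408.3,219) and (396.7,260.3), mould corners at (304,183), (363.7,195.7), (356.7,223.3) and (295,209.3). Next I triangulate these.

```bash
cat > h.py <<'E'
import numpy as np
from scipy.optimize import least_squares
from scipy.spatial.transform import Rotation as R
def cam(f,c,p): return dict(fx=f,fy=f,cx=c[0],cy=c[1],pose=np.array(p))
TOP=cam(385.6995,(313.7168,196.0822),[[0.0093,-0.9956,0.0935,0.4656],[-0.9997,-0.0115,-0.0229,0.0067],[0.0239,-0.0932,-0.9954,1.1305],[0,0,0,1]])
SC=cam(435.2344,(317.3625,202.2621),[[-0.4517,0.7411,-0.4968,1.1598],[0.8921,0.3824,-0.2407,0.3075],[0.0116,-0.5519,-0.8338,1.1346],[0,0,0,1]])
def proj(c,P):
    q=(np.atleast_2d(P)-c["pose"][:3,3])@c["pose"][:3,:3]
    return np.c_[c["fx"]*q[:,0]/q[:,2]+c["cx"],c["fy"]*q[:,1]/q[:,2]+c["cy"]]
def tri(obs,x0=(.45,0,.05)):
    r=least_squares(lambda X:np.concatenate([(proj(c,X)-p).ravel() for c,p in obs]),x0)
    return r.x,np.sqrt(2*r.cost/len(obs)/2)
def onz(c,px,z):
    d=c["pose"][:3,:3]@np.array([(px[0]-c["cx"])/c["fx"],(px[1]-c["cy"])/c["fy"],1]);o=c["pose"][:3,3]
    return o+d*(z-o[2])/d[2]
def rel(T,pos,rpy):
    "tool-axis shift and rotvec from pose T=(pos,rpy) to target"
    a=R.from_euler('xyz',T[1]);b=R.from_euler('xyz',rpy)
    return a.inv().apply(np.array(pos)-T[0]),(a.inv()*b).as_rotvec()
E
python3 - <<'E'
from h import *
np.set_printoptions(precision=4,suppress=True)
a=tri([(TOP,(214.5,197.5)),(SC,(408.3,219.0))]);b=tri([(TOP,(220,247.5)),(SC,(396.7,260.3))])
# scene far pad may be the other one: try both
a2=tri([(TOP,(214.5,197.5)),(SC,(396.7,260.3))]);b2=tri([(TOP,(220,247.5)),(SC,(408.3,219.0))])
print(a,b,a2,b2)
for p,q in((a2,b2),(a,b)):
    d=p[0]-q[0];print("len",np.linalg.norm(d),"mid",(p[0]+q[0])/2,"yaw",np.arctan2(d[1],d[0]))
t=[(264.75,212.5),(330.5,200),(337,233.75),(270.75,247)]
s=[(356.7,223.3),(295,209.3),(304,183),(363.7,195.7)]
M=[tri([(TOP,i),(SC,j)]) for i,j in zip(t,s)]
for m in M:print(m)
C=np.array([m[0] for m in M]);print("mould",C.mean(0));l=(C[0]+C[3]-C[1]-C[2])/2;print(np.linalg.norm(l),np.arctan2(l[1],l[0]))
P=np.array([onz(TOP,i,.04) for i in t]);l=(P[0]+P[3]-P[1]-P[2])/2;print(P.mean(0),np.linalg.norm(l),np.arctan2(l[1],l[0]))
for p in [(214.5,197.5),(220,247.5)]:print(onz(TOP,p,.012))
print("grip",tri([(TOP,(215.4,221.75)),(SC,(404,235.7))]),onz(TOP,(215.4,221.75),.036))
sc=[(428.75,185.5),(464.25,207.5),(439.25,235),(405.5,214)]
print("console",onz(TOP,np.mean(sc,0),.115))
E
```

```text
(array([0.5413, 0.2454, 0.1812]), np.float64(5.489503242874044)) (array([ 0.417 ,  0.2843, -0.2453]), np.float64(4.183189106184094)) (array([0.5627, 0.2716, 0.0067]), np.float64(0.6006584882862316)) (array([0.4183, 0.2518, 0.0078]), np.float64(0.8792271952489005))
len 0.14573908944963485 mid [0.4905 0.2617 0.0072] yaw 0.136551202440941
len 0.4459403959619196 mid [ 0.4792  0.2649 -0.0321] yaw -0.3033595392774358
(array([0.5189, 0.123 , 0.034 ]), np.float64(0.8500832439582945))
(array([ 0.5567, -0.0635,  0.0301]), np.float64(0.9327169820038579))
(array([ 0.4609, -0.0828,  0.0352]), np.float64(0.7687276197086451))
(array([0.4224, 0.1032, 0.0391]), np.float64(0.7470867296211946))
mould [0.4897 0.02   0.0346]
0.19011259816739354 1.773110901978174
[0.4908 0.0172 0.04  ] 0.18939875119889524 1.7730451859958896
[0.5632 0.2682 0.012 ]
[0.4198 0.2478 0.012 ]
grip (array([0.4916, 0.262 , 0.0294]), np.float64(0.7735905605283356)) [0.4926 0.2578 0.036 ]
console [ 0.5262 -0.3377  0.115 ]
```

```bash
python3 drive.py '[[[0, 0, 0], [0, 0, 0.1]], [[0.027, -0.028, 0], [0, 0, 0]], [[0.027, -0.028, 0], [0, 0, 0]], [[0.027, -0.028, 0], [0, 0, 0]], [[0.027, -0.028, 0], [0, 0, 0]], [[0.027, -0.028, 0], [0, 0, 0]], [[0.027, -0.028, 0], [0, 0, 0]], [[0.027, -0.028, 0], [0, 0, 0]]]' 0.06 20
python3 drive.py '[[[0.027, -0.028, 0], [0, 0, 0]], [[0.027, -0.028, 0], [0, 0, 0]], [[0.027, -0.028, 0], [0, 0, 0]], [[0.027, -0.028, 0], [0, 0, 0]], [[0.027, -0.028, 0], [0, 0, 0]], [[0.027, -0.028, 0], [0, 0, 0]]]'
cat > st.py <<'E'
import sys,json
from h import *
from cell import robot, cams, telemetry
o=telemetry.observe();np.set_printoptions(precision=4,suppress=True)
print(o["time"],o["tool_pos"],o["tool_rot"],o["qpos"],o["contact_force"])
if len(sys.argv)>1:
    a=json.loads(sys.argv[1]);print(*rel((o["tool_pos"],o["tool_rot"]),a[:3],a[3:]))
E
python3 st.py '[0.4915,0.2595,0.10,3.1416,0,0.14]'
```

```text
time: 0.77
tool_pos: [0.2851, -0.2878, 0.2454]
tool_rot: [-3.141, 0.0, 0.139]
contact_force: [0.6, 0.3, 0.4]
opening: 0.0603
grip_force: 0.0
time: 1.27
tool_pos: [0.4221, -0.0987, 0.2454]
tool_rot: [3.142, 0.0, 0.14]
contact_force: [-0.2, -1.9, 0.1]
opening: 0.06
grip_force: 0.0
1.2667 [ 0.4221 -0.0987  0.2454] [3.1415 0.0003 0.1399] [-0.4067  0.1741  1.7553 -0.0002  1.2124  1.0243] [-0.2346 -1.87    0.0742]
[ 0.1187 -0.345   0.1454] [ 0.0001  0.0003 -0.0001]
```

```bash
python3 drive.py '[[[0.0132, -0.0383, 0], [0, 0, 0]], [[0.0132, -0.0383, 0], [0, 0, 0]], [[0.0132, -0.0383, 0], [0, 0, 0]], [[0.0132, -0.0383, 0], [0, 0, 0]], [[0.0132, -0.0383, 0], [0, 0, 0]], [[0.0132, -0.0383, 0], [0, 0, 0]], [[0.0132, -0.0383, 0], [0, 0, 0]], [[0.0132, -0.0383, 0], [0, 0, 0]]]'
python3 drive.py '[[[0, 0, 0], [0, 0, 0]]]'
cat > wr.py <<'E'
import sys,pickle,cv2
from cell import robot, cams, telemetry
c=cams.read_camera("wrist");pickle.dump(c,open(f"pics/{sys.argv[1]}.pkl","wb"));cv2.imwrite(f"pics/{sys.argv[1]}.png",c["image"][:,:,::-1])
E
python3 wr.py w1
python3 drive.py '[[[0.0132, -0.038, 0.02], [0, 0, 0]], [[0, 0, 0.035], [0, 0, 0]], [[0, 0, 0.025], [0, 0, 0]], [[0, 0, 0], [0, 0, 0]]]'
python3 wr.py w2; python3 - <<'E'
import cv2,numpy as np
cv2.imwrite("pics/w12.png",cv2.resize(np.vstack([cv2.imread(f"pics/w{i}.png") for i in(1,2)]),(480,600),interpolation=cv2.INTER_AREA))
E
```

```text
time: 1.93
tool_pos: [0.4831, 0.2196, 0.2452]
tool_rot: [3.141, 0.001, 0.14]
contact_force: [1.5, -0.2, -0.5]
opening: 0.06
grip_force: 0.0
time: 2.02
tool_pos: [0.4835, 0.2236, 0.2448]
tool_rot: [-3.139, -0.0, 0.145]
contact_force: [-1.2, -0.6, -0.1]
opening: 0.0602
grip_force: 0.0
time: 2.4
tool_pos: [0.4875, 0.2523, 0.1617]
tool_rot: [3.139, 0.011, 0.14]
contact_force: [-2.2, -0.7, -0.9]
opening: 0.0598
grip_force: 0.0
```

View pics/w12.png

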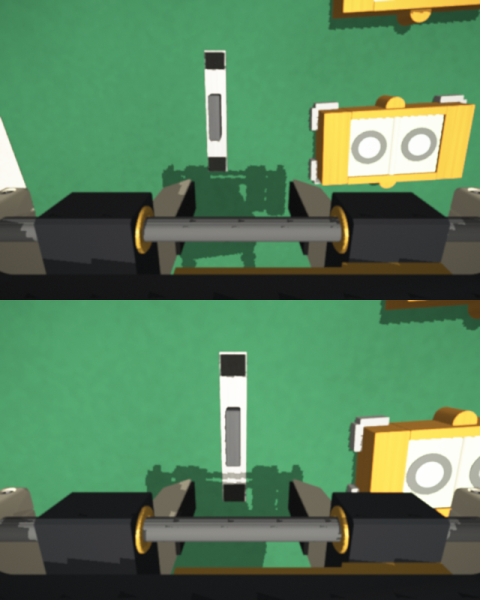

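The pair shows the straightedge ahead between the fingers. Full-size pixels for w1: pads at (286.7,80) and (289.3,218.7), block at (286.7,156). For w2: far pad at (310,86), block top at (310.7,181.3).

```bash
python3 - <<'E'
from h import *
import pickle
np.set_printoptions(precision=4,suppress=True)
w=[pickle.load(open(f"pics/w{i}.pkl","rb")) for i in(1,2)]
a=onz(w[0],(286.7,80),.012);b=onz(w[0],(289.3,218.7),.012);d=a-b
print(w[0]["pose"][:3,3],a,b,(a+b)/2,np.linalg.norm(d),np.arctan2(d[1],d[0]))
print(onz(w[1],(310,86),.012),onz(w[0],(286.7,156),.036),onz(w[1],(310.7,181.3),.036))
print(tri([(w[0],(286.7,156)),(w[1],(310.7,181.3))]),tri([(w[0],(286.7,80)),(w[1],(310,86)),(TOP,(214.5,197.5))]))
E
python3 st.py '[0.491,0.259,0.026,3.1416,0,0.14]'
```

```text
[0.5612 0.2333 0.384 ] [0.5662 0.27   0.012 ] [0.4232 0.2505 0.012 ] [0.4947 0.2602 0.012 ] 0.14432273251198133 0.13520194002114705
[0.5658 0.271  0.012 ] [0.4961 0.2595 0.036 ] [0.4979 0.2609 0.036 ]
(array([0.4924, 0.2609, 0.0154]), np.float64(0.13871168778318563)) (array([ 0.566 ,  0.2714, -0.003 ]), np.float64(0.2923365186939521))
2.45 [0.489  0.2527 0.1646] [3.1399 0.0066 0.1392] [ 0.3379  0.4675  1.5656 -0.0004  1.1153  1.7697] [-0.2989  0.3121  0.1042]
[ 0.0038 -0.0062  0.1386] [ 0.0017  0.0066 -0.0008]
```

```bash
python3 drive.py '[[[0, 0, 0.03], [0, 0, 0]], [[0, 0, 0.03], [0, 0, 0]], [[0, 0, 0.02], [0, 0, 0]], [[0, 0, 0], [0, 0, 0]], [[0, 0, 0], [0, 0, 0]]]' 0.06; python3 st.py '[0.4945,0.26,0.031,3.1416,0,0.136]'
```

```text
time: 2.87
tool_pos: [0.4914, 0.2536, 0.0882]
tool_rot: [3.142, -0.001, 0.139]
contact_force: [1.0, -0.2, -0.6]
opening: 0.0601
grip_force: 0.0
2.8667 [0.4914 0.2536 0.0882] [ 3.1415 -0.0006  0.1388] [ 0.3378  0.5632  1.6455 -0.0002  0.9322  1.77  ] [ 0.9553 -0.2105 -0.641 ]
[ 0.0039 -0.006   0.0572] [ 0.0001 -0.0006  0.0028]
```

```bash
python3 drive.py '[[[0.0039, -0.006, 0.02], [0, 0, 0.003]], [[0, 0, 0.022], [0, 0, 0]], [[0, 0, 0.015], [0, 0, 0]], [[0, 0, 0], [0, 0, 0]], [[0, 0, 0], [0, 0, 0]]]'; python3 drive.py '[[[0, 0, 0], [0, 0, 0]], [[0, 0, 0], [0, 0, 0]], [[0, 0, 0], [0, 0, 0]], [[0, 0, 0], [0, 0, 0]], [[0, 0, 0], [0, 0, 0]], [[0, 0, 0], [0, 0, 0]]]' 0.005 35
```

```text
time: 3.28
tool_pos: [0.4949, 0.2607, 0.0318]
tool_rot: [-3.141, -0.002, 0.136]
contact_force: [0.5, -0.3, 0.2]
opening: 0.0603
grip_force: 0.0
time: 3.78
tool_pos: [0.4938, 0.2606, 0.0302]
tool_rot: [-3.142, -0.0, 0.137]
contact_force: [0.1, -0.3, 0.3]
opening: 0.0247
grip_force: 0.0
```

```bash
python3 drive.py '[[[0, 0, 0], [0, 0, 0]], [[0, 0, 0], [0, 0, 0]], [[0, 0, 0], [0, 0, 0]], [[0, 0, 0], [0, 0, 0]]]'; python3 drive.py '[[[0, 0, -0.01], [0, 0, 0]], [[0, 0, -0.03], [0, 0, 0]], [[0, 0, -0.04], [0, 0, 0]], [[0, 0, -0.03], [0, 0, 0]], [[0, 0, 0], [0, 0, 0]], [[0, 0, 0], [0, 0, 0]]]'; python3 st.py
```

```text
time: 4.12
tool_pos: [0.4937, 0.2607, 0.03]
tool_rot: [-3.141, -0.0, 0.137]
contact_force: [-1.1, 1.9, 1.5]
opening: 0.0157
grip_force: 35.0
time: 4.62
tool_pos: [0.4942, 0.2606, 0.1415]
tool_rot: [-3.141, -0.003, 0.137]
contact_force: [-0.1, -0.6, -4.5]
opening: 0.0158
grip_force: 35.0
4.6167 [0.4942 0.2606 0.1415] [-3.1413 -0.003   0.1368] [ 0.3483  0.5026  1.5776 -0.0004  1.0584  1.7825] [-0.0664 -0.5816 -4.5006]
```

```bash
python3 drive.py '[[[0, 0, 0], [0, 0, -0.125]], [[0, 0, 0], [0, 0, -0.125]], [[0, 0, 0], [0, 0, -0.125]], [[0, 0, 0], [0, 0, -0.125]], [[0, 0, 0], [0, 0, -0.125]], [[0, 0, 0], [0, 0, -0.125]], [[0, 0, 0], [0, 0, -0.125]], [[0, 0, 0], [0, 0, -0.125]]]'; python3 drive.py '[[[0, 0, 0], [0, 0, -0.125]], [[0, 0, 0], [0, 0, -0.125]], [[0, 0, 0], [0, 0, -0.125]], [[0, 0, 0], [0, 0, -0.125]], [[0, 0, 0], [0, 0, -0.125]], [[0, 0, 0], [0, 0, -0.012]], [[0, 0, 0], [0, 0, 0]]]';python3 drive.py '[[[-0.038, -0.0085, 0], [0, 0, 0]], [[-0.038, -0.0085, 0], [0, 0, 0]], [[-0.038, -0.0085, 0], [0, 0, 0]], [[-0.038, -0.0085, 0], [0, 0, 0]], [[-0.038, -0.0085, 0], [0, 0, 0]], [[-0.038, -0.0085, 0], [0, 0, 0]], [[0, 0, 0], [0, 0, 0]]]'; python3 drive.py '[[[0, 0, 0], [0, 0, 0]], [[0, 0, 0], [0, 0, 0]]]'; python3 st.py '[0.490,0.0185,0.10,3.1416,0,1.773]'; python3 wr.py w3
```

```text
time: 5.28
tool_pos: [0.4921, 0.2599, 0.1374]
tool_rot: [-3.138, 0.004, 1.143]
contact_force: [0.1, -0.2, -4.3]
opening: 0.0159
grip_force: 35.0
time: 5.87
tool_pos: [0.4926, 0.2601, 0.1381]
tool_rot: [-3.138, 0.001, 1.771]
contact_force: [-0.8, -0.3, -4.0]
opening: 0.0155
grip_force: 35.0
time: 6.45
tool_pos: [0.4893, 0.0209, 0.1394]
tool_rot: [-3.14, 0.002, 1.765]
contact_force: [0.6, 0.4, -4.7]
opening: 0.0159
grip_force: 35.0
time: 6.62
tool_pos: [0.4893, 0.0271, 0.1395]
tool_rot: [-3.141, -0.001, 1.77]
contact_force: [-0.1, 1.3, -4.3]
opening: 0.0157
grip_force: 35.0
6.6167 [0.4893 0.0271 0.1395] [-3.1405 -0.0006  1.7704] [-0.1015  0.3972  1.7674  0.0004  0.9782 -0.3013] [-0.1275  1.2516 -4.3312]
[-0.0086 -0.001   0.0395] [-0.0011 -0.0006 -0.0026]
```

View pics/w3.png

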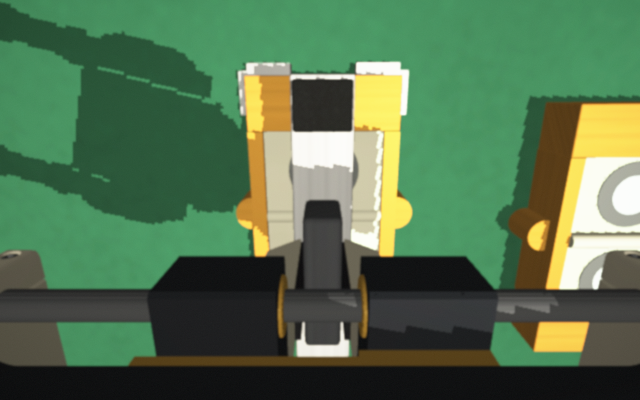

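The wrist view shows the bar over the mould. The mould's far face corners are near (246,76) and (402,75), its side edges at y=250 are near 255 and 393, and the bar's far pad runs from x=292 to 353.

```bash
python3 - <<'E'
from h import *
import pickle
np.set_printoptions(precision=4,suppress=True)
w=pickle.load(open("pics/w3.pkl","rb"))
a=onz(w,(246,76),.04);b=onz(w,(402,75),.04);c=onz(w,(255,250),.04);d=onz(w,(393,250),.04)
u=np.array([-.2008,.9796,0]);v=np.array([.9796,.2008,0])
print("width",(b-a)@v,(d-c)@v,"centre from far end",(a+b)/2-.095*u)
m=np.array([.49,.0185,.04])
for p in(a,b,c,d):print((p-m)@u,(p-m)@v)
for p in((292,80),(353,80),(322.5,105)):
    q=onz(w,p,.1395-.03+.012);print("pad",(q-m)@u,(q-m)@v)
print("tcp",(np.array([.4893,.0271,0])-m)@u,(np.array([.4893,.0271,0])-m)@v)
E
```

```text
width 0.09775507513748193 0.09967083826636536 centre from far end [0.4926 0.0184 0.04  ]
0.09423608011504052 -0.04636834256259241
0.09445492191916129 0.0513867325748895
-0.024762223063325272 -0.047593481127311814
-0.025148935777091826 0.05207735713905354
pad 0.08960182841465796 -0.011131028671274058
pad 0.08950508262860214 0.014127055227604705
pad 0.07953040458763624 0.0014618442575247018
tcp 0.008565119999999996 0.0010411600000000212
```

```bash
python3 drive.py '[[[-0.0085, 0.0008, 0.01], [0, 0, -0.003]], [[0, 0, 0.02], [0, 0, 0]], [[0, 0, 0.02], [0, 0, 0]], [[0, 0, 0.008], [0, 0, 0]], [[0, 0, 0], [0, 0, 0]], [[0, 0, 0], [0, 0, 0]]]'; python3 st.py '[0.4915,0.0187,0.073,3.1416,0,1.773]'
```

```text
time: 7.17
tool_pos: [0.4922, 0.0193, 0.0816]
tool_rot: [-3.141, -0.0, 1.778]
contact_force: [0.6, -0.6, -3.6]
opening: 0.0155
grip_force: 35.0
7.1667 [0.4922 0.0193 0.0816] [-3.1406 -0.0002  1.7777] [-0.1165  0.4869  1.8202 -0.0001  0.8355 -0.3233] [ 0.5599 -0.5639 -3.6048]
[-0.0004 -0.0008  0.0086] [-0.0009 -0.0002  0.0047]
```

```bash
python3 drive.py '[[[0, 0, 0.003], [0, 0, 0]], [[0, 0, 0], [0, 0, 0]], [[0, 0, 0], [0, 0, 0]]]'; python3 drive.py '[[[0, 0, 0.0015], [0, 0, 0]], [[0, 0, 0], [0, 0, 0]], [[0, 0, 0], [0, 0, 0]]]'
```

```text
time: 7.42
tool_pos: [0.4926, 0.0189, 0.0796]
tool_rot: [3.14, 0.0, 1.777]
contact_force: [-0.2, 0.3, -4.5]
opening: 0.0158
grip_force: 35.0
time: 7.67
tool_pos: [0.4923, 0.0188, 0.0776]
tool_rot: [3.141, 0.0, 1.777]
contact_force: [0.6, 0.6, -4.6]
opening: 0.0154
grip_force: 35.0
```

```bash
for i in 1 2 3; do python3 drive.py '[[[0, 0, 0.0015], [0, 0, 0]], [[0, 0, 0], [0, 0, 0]], [[0, 0, 0], [0, 0, 0]]]' | sed -n '2,4p'; done
```

```text
tool_pos: [0.4921, 0.0188, 0.0759]
tool_rot: [-3.141, 0.0, 1.777]
contact_force: [0.2, 1.5, -3.6]
tool_pos: [0.4921, 0.0188, 0.0743]
tool_rot: [-3.141, 0.0, 1.777]
contact_force: [-0.0, -0.6, -3.7]
tool_pos: [0.4921, 0.0188, 0.0729]
tool_rot: [-3.141, 0.0, 1.777]
contact_force: [1.0, -0.2, -4.6]
```

```bash
for i in 1 2 3; do python3 drive.py '[[[0, 0, 0.001], [0, 0, 0]], [[0, 0, 0], [0, 0, 0]], [[0, 0, 0], [0, 0, 0]]]' | sed -n '2,4p'; done
```

```text
tool_pos: [0.4922, 0.0188, 0.0719]
tool_rot: [-3.142, 0.0, 1.777]
contact_force: [0.5, -0.6, -4.3]
tool_pos: [0.4922, 0.0188, 0.0709]
tool_rot: [-3.141, 0.0, 1.777]
contact_force: [-0.1, 0.2, -4.4]
tool_pos: [0.4923, 0.0188, 0.07]
tool_rot: [3.141, 0.0, 1.777]
contact_force: [0.4, -0.4, -3.7]
```

```bash
for i in 1 2; do python3 drive.py '[[[0, 0, 0.001], [0, 0, 0]], [[0, 0, 0], [0, 0, 0]], [[0, 0, 0], [0, 0, 0]]]' | sed -n '2,4p'; done
```

```text
tool_pos: [0.4924, 0.0188, 0.07]
tool_rot: [3.141, 0.0, 1.777]
contact_force: [-2.9, 0.2, 6.7]
tool_pos: [0.4923, 0.0188, 0.0699]
tool_rot: [3.14, 0.001, 1.777]
contact_force: [-6.8, 0.4, 17.7]
```

```bash
python3 drive.py '[[[0, 0, -0.0015], [0, 0, 0]], [[0, 0, 0], [0, 0, 0]]]' 0.045; python3 drive.py '[[[0, 0, 0], [0, 0, 0]], [[0, 0, 0], [0, 0, 0]], [[0, 0, 0], [0, 0, 0]]]' ;  python3 drive.py '[[[0, 0, -0.02], [0, 0, 0]], [[0, 0, -0.03], [0, 0, 0]], [[0, 0, -0.01], [0, 0, 0]], [[0, 0, 0], [0, 0, 0]], [[0, 0, 0], [0, 0, 0]]]' 0.0; python3 st.py; python3 wr.py w4
```

```text
time: 9.83
tool_pos: [0.4929, 0.0187, 0.0703]
tool_rot: [3.14, 0.001, 1.777]
contact_force: [0.2, 0.2, -0.2]
opening: 0.0249
grip_force: 0.0
time: 10.08
tool_pos: [0.4922, 0.0188, 0.0693]
tool_rot: [-3.141, 0.0, 1.777]
contact_force: [0.8, -0.1, 0.1]
opening: 0.0432
grip_force: 0.0
time: 10.5
tool_pos: [0.4923, 0.0188, 0.1294]
tool_rot: [3.141, 0.0, 1.777]
contact_force: [0.3, -0.0, -0.3]
opening: 0.0165
grip_force: 0.0
10.5 [0.4923 0.0188 0.1294] [3.1409 0.0003 1.7768] [-0.1175  0.4143  1.7736 -0.0001  0.9529 -0.3234] [ 0.3019 -0.0288 -0.3492]
```

```bash
python3 drive.py '[[[0.036, 0, 0], [0, 0, 0]], [[0.036, 0, 0], [0, 0, 0]], [[0, 0, 0.025], [0, 0, 0]], [[0, 0, 0.025], [0, 0, 0]], [[0, 0, 0.005], [0, 0, 0]], [[0, 0, 0], [0, 0, 0]], [[0, 0, 0], [0, 0, 0]]]'; python3 st.py '[0.4778,0.0893,0.071,3.1416,0,1.777]'
```

```text
time: 11.13
tool_pos: [0.4768, 0.0891, 0.0735]
tool_rot: [-3.139, -0.0, 1.777]
contact_force: [0.8, -0.2, 0.8]
opening: 0.0004
grip_force: 0.0
11.1333 [0.4768 0.0891 0.0735] [-3.1389 -0.0004  1.7765] [ 0.0267  0.4904  1.8462 -0.0001  0.8077 -0.179 ] [ 0.7781 -0.1578  0.8117]
[-0.      0.001   0.0025] [-0.0027 -0.0004 -0.0004]
```

```bash
for i in 1 2 3 4; do python3 drive.py '[[[0, 0, 0.001], [0, 0, 0]], [[0, 0, 0], [0, 0, 0]], [[0, 0, 0], [0, 0, 0]]]' | sed -n '2,4p'; done
```

```text
tool_pos: [0.4776, 0.089, 0.0735]
tool_rot: [3.141, 0.0, 1.776]
contact_force: [0.3, -0.2, -0.4]
tool_pos: [0.4775, 0.0892, 0.0725]
tool_rot: [3.142, 0.0, 1.777]
contact_force: [-0.3, 0.2, -0.3]
tool_pos: [0.4774, 0.0893, 0.0714]
tool_rot: [-3.141, 0.0, 1.777]
contact_force: [-0.8, 0.0, 0.1]
tool_pos: [0.4776, 0.0893, 0.0711]
tool_rot: [3.141, 0.0, 1.777]
contact_force: [-1.7, -0.5, 7.9]
```

```bash
python3 drive.py '[[[0, 0, 0.0008], [0, 0, 0]], [[0, 0, 0], [0, 0, 0]], [[0, 0, 0], [0, 0, 0]]]'; python3 - <<'E'
from cell import robot, cams, telemetry
import cv2
for n in("scene","top","wrist"):cv2.imwrite(f"pics/L_{n}.png",cams.read_camera(n)["image"][:,:,::-1])
E
python3 drive.py '[[[0, 0, -0.02], [0, 0, 0]], [[0, 0, -0.03], [0, 0, 0]], [[0, 0, -0.01], [0, 0, 0]], [[-0.036, 0, 0], [0, 0, 0]], [[-0.036, 0, 0], [0, 0, 0]], [[-0.036, 0, 0], [0, 0, 0]], [[-0.036, 0, 0], [0, 0, 0]], [[0, 0, 0], [0, 0, 0]]]'; python3 drive.py '[[[0, 0, 0.03], [0, 0, 0]], [[0, 0, 0.025], [0, 0, 0]], [[0, 0, 0], [0, 0, 0]], [[0, 0, 0], [0, 0, 0]]]';  python3 st.py '[0.507,-0.0517,0.071,3.1416,0,1.777]'
```

```text
time: 12.38
tool_pos: [0.4776, 0.0893, 0.071]
tool_rot: [3.141, 0.0, 1.777]
contact_force: [-4.2, -0.3, 14.2]
opening: 0.0005
grip_force: 7.3
time: 13.2
tool_pos: [0.5086, -0.0571, 0.1299]
tool_rot: [3.14, 0.003, 1.773]
contact_force: [0.4, -0.5, 0.3]
opening: 0.0002
grip_force: 0.0
time: 13.53
tool_pos: [0.5064, -0.0514, 0.0738]
tool_rot: [-3.14, -0.001, 1.777]
contact_force: [-1.8, 0.2, -0.5]
opening: 0.0004
grip_force: 0.0
13.5333 [ 0.5064 -0.0514  0.0738] [-3.1398 -0.0008  1.7765] [-0.2518  0.5227  1.7806 -0.      0.8403 -0.4575] [-1.766  0.249 -0.508]
[-0.0004  0.0005  0.0028] [-0.0018 -0.0008 -0.0005]
```

```bash
for i in 1 2 3 4; do python3 drive.py '[[[0, 0, 0.001], [0, 0, 0]], [[0, 0, 0], [0, 0, 0]], [[0, 0, 0], [0, 0, 0]]]' | sed -n '2,4p'; done
```

```text
tool_pos: [0.507, -0.0514, 0.0741]
tool_rot: [3.141, 0.0, 1.777]
contact_force: [0.5, -0.1, -0.4]
tool_pos: [0.5069, -0.0516, 0.0728]
tool_rot: [3.141, 0.0, 1.777]
contact_force: [-0.1, -0.2, -0.2]
tool_pos: [0.5069, -0.0517, 0.0716]
tool_rot: [-3.141, 0.0, 1.777]
contact_force: [0.0, -0.2, -0.0]
tool_pos: [0.507, -0.0517, 0.0711]
tool_rot: [3.141, 0.0, 1.777]
contact_force: [-1.8, 0.2, 4.9]
```

```bash
python3 drive.py '[[[0, 0, 0.0012], [0, 0, 0]], [[0, 0, 0], [0, 0, 0]], [[0, 0, 0], [0, 0, 0]]]'; python3 - <<'E'
from cell import robot, cams, telemetry
import cv2,numpy as np
cams.read_camera
o=[]
for n in("scene","top","wrist"):cv2.imwrite(f"pics/R_{n}.png",cams.read_camera(n)["image"][:,:,::-1])
for s in "LR":
    im=cv2.imread(f"pics/{s}_scene.png")[165:240,275:385];o.append(cv2.resize(im,None,fx=3.6,fy=3.6,interpolation=cv2.INTER_CUBIC))
a=np.hstack(o);b=np.hstack([cv2.resize(cv2.imread(f"pics/{s}_wrist.png"),(396,248)) for s in "LR"])
cv2.imwrite("pics/LR.png",np.vstack([a,b]))
E
python3 drive.py '[[[0, 0, -0.02], [0, 0, 0]], [[0, 0, -0.035], [0, 0, 0]], [[0, 0, -0.035], [0, 0, 0]], [[0, 0, -0.035], [0, 0, 0]], [[0, 0, -0.035], [0, 0, 0]], [[0, 0, -0.03], [0, 0, 0]], [[0, 0, 0], [0, 0, 0]]]' 0.06; python3 st.py
```

```text
time: 14.78
tool_pos: [0.5071, -0.0517, 0.071]
tool_rot: [3.141, 0.001, 1.777]
contact_force: [-4.8, 0.2, 16.7]
opening: 0.0004
grip_force: 8.1
time: 15.52
tool_pos: [0.5094, -0.0522, 0.2657]
tool_rot: [3.131, 0.005, 1.777]
contact_force: [0.9, -0.5, -0.1]
opening: 0.0425
grip_force: 0.0
15.5167 [ 0.5094 -0.0522  0.2657] [3.1312 0.0051 1.7768] [-0.2519  0.2964  1.5331 -0.      1.3006 -0.458 ] [ 0.9289 -0.4959 -0.1306]
```

View pics/LR.png

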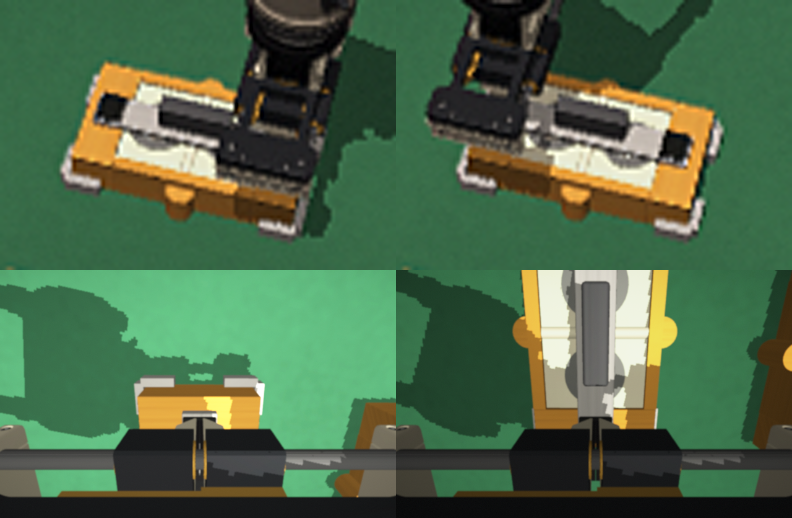

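Both presses made contact at the same height (TCP z ≈ 0.0713) and the free end stays flat, so the mould is steady and the switch must turn right. Next I fit the console pose from the screws, marks and handle ends I read earlier.

```bash
cat > con.py <<'E'
from h import *
S=0.663
def frame(p):
    x,y,yaw,z=p[:4];B=R.from_euler('z',yaw).as_matrix()
    A=B@np.array([[np.cos(S),0,-np.sin(S)],[0,1,0],[np.sin(S),0,np.cos(S)]])
    return np.array([x,y,z]),A
def P(p,a,b,c):
    o,A=frame(p);return o+A@np.array([a,b,c])
E
python3 - <<'E'
from con import *
np.set_printoptions(precision=4,suppress=True)
def model(p):
    s,ma,mb,th=p[4:8];c,n=np.cos(th),np.sin(th)
    return dict(LT=P(p,s,s,0),RT=P(p,s,-s,0),RB=P(p,-s,-s,0),LB=P(p,-s,s,0),ro=P(p,ma,mb,.002),sq=P(p,ma,-mb,.002),he=P(p,-.035*c,-.035*n,.04))
top=dict(LT=(428.75,185.5),RT=(464.25,207.5),RB=(439.25,235),LB=(405.5,214),ro=(425,194.75),sq=(455.5,213.75),he=(425.75,225))
sc=dict(LT=(212.7,162),LB=(242.3,165),ro=(219.3,161),sq=(206.7,140.7))
def res(p,full=0):
    m=model(p);r=[(proj(TOP,m[k])[0]-v) for k,v in top.items()]+[(proj(SC,m[k])[0]-v) for k,v in sc.items()]
    return np.array(r) if full else np.r_[np.ravel(r),(p[3]-.115)/.002]
r=least_squares(res,[.526,-.338,-.6,.115,.05,.04,.03,0],loss='soft_l1')
print(r.x);print(res(r.x,1))
print("grip",P(r.x,0,0,.032))
E
```

```text
[ 0.5253 -0.3362 -0.5444  0.115   0.0537  0.025   0.0465 -0.0186]
[[-0.3183 -0.2091]
 [-0.0301 -0.35  ]
 [-0.2193  0.0387]
 [-0.2158  0.2995]
 [-0.7297  0.3901]
 [-0.6447  0.1042]
 [-0.7297  2.4259]
 [-1.6389  0.282 ]
 [-1.6929 -0.4447]
 [-0.7176 -0.2151]
 [-1.11   -0.3427]]
grip [ 0.5084 -0.326   0.1402]
```

```bash
cat > tgt.py <<'E'
from con import *
from cell import robot, cams, telemetry
import sys
np.set_printoptions(precision=4,suppress=True)
p=[0.5253,-0.3362,-0.5444,0.115]
def go(out,th=0,p=p,a=0,b=0):
    o=telemetry.observe();_,A=frame(p)
    T=A@R.from_euler('z',th).as_matrix()@np.diag([-1,1,-1.])
    r=R.from_matrix(T);c=R.from_euler('xyz',o["tool_rot"])
    print("t",o["time"],o["tool_pos"],"q",o["qpos"],"f",o["contact_force"],o["torque"])
    print("shift now-axes",c.inv().apply(P(p,a,b,out)-o["tool_pos"]),"shift target-axes",r.inv().apply(P(p,a,b,out)-o["tool_pos"]),"rot",(c.inv()*r).as_rotvec(),np.linalg.norm((c.inv()*r).as_rotvec()))
if __name__=="__main__": go(*map(float,sys.argv[1:]))
E
python3 tgt.py 0.13
```

```text
t 15.5167 [ 0.5094 -0.0522  0.2657] q [-0.2519  0.2964  1.5331 -0.      1.3006 -0.458 ] f [ 0.9289 -0.4959 -0.1306] [-0.0283 -0.1291  0.0011]
shift now-axes [-0.2264 -0.1016  0.0484] shift target-axes [-0.0338 -0.2347  0.0876] rot [-0.2642 -0.6158 -0.7915] 1.0370520770944425
```

```bash
python3 drive.py '[[[0, 0, 0], [-0.0294, -0.0684, -0.0879]], [[0, 0, 0], [-0.0294, -0.0684, -0.0879]], [[0, 0, 0], [-0.0294, -0.0684, -0.0879]], [[0, 0, 0], [-0.0294, -0.0684, -0.0879]], [[0, 0, 0], [-0.0294, -0.0684, -0.0879]], [[0, 0, 0], [-0.0294, -0.0684, -0.0879]], [[0, 0, 0], [-0.0294, -0.0684, -0.0879]], [[0, 0, 0], [-0.0294, -0.0684, -0.0879]]]' 0.06; python3 drive.py '[[[0, 0, 0], [-0.0294, -0.0684, -0.0879]], [[-0.005, -0.035, 0], [0, 0, 0]], [[-0.005, -0.035, 0.01], [0, 0, 0]], [[-0.005, -0.035, 0.015], [0, 0, 0]], [[-0.005, -0.035, 0.015], [0, 0, 0]], [[-0.005, -0.035, 0.015], [0, 0, 0]], [[0, 0, 0], [0, 0, 0]], [[0, 0, 0], [0, 0, 0]]]'; python3 tgt.py 0.13; python3 wr.py w5
```

```text
time: 16.18
tool_pos: [0.5068, -0.051, 0.2591]
tool_rot: [3.114, 0.585, 2.499]
contact_force: [0.9, -0.3, 0.3]
opening: 0.0601
grip_force: 0.0
time: 16.85
tool_pos: [0.4676, -0.198, 0.2366]
tool_rot: [-3.141, 0.645, 2.596]
contact_force: [-0.8, -1.0, -0.1]
opening: 0.0597
grip_force: 0.0
t 16.85 [ 0.4676 -0.198   0.2366] q [-0.5549  0.0679  2.1007  0.017   0.3284 -1.5945] f [-0.7987 -0.9684 -0.0587] [0.2385 0.2002 0.0571]
shift now-axes [-0.0212 -0.0883  0.04  ] shift target-axes [-0.0204 -0.0883  0.0403] rot [-0.0008 -0.0183 -0.0008] 0.018339271415475724
```

```bash
python3 drive.py '[[[-0.007, -0.029, 0.014], [0, 0, 0]], [[-0.007, -0.029, 0.014], [0, 0, 0]], [[-0.007, -0.03, 0.014], [0, 0, 0]], [[0, 0, 0.015], [0, -0.018, 0]], [[0, 0, 0.02], [0, 0, 0]], [[0, 0, 0], [0, 0, 0]], [[0, 0, 0], [0, 0, 0]]]'; python3 tgt.py 0.09; python3 wr.py w6
python3 - <<'E'
import cv2,numpy as np
cv2.imwrite("pics/w56.png",cv2.resize(np.vstack([cv2.imread(f"pics/w{i}.png")[:300] for i in(5,6)]),(640,600),interpolation=cv2.INTER_AREA))
E
```

```text
time: 17.48
tool_pos: [0.4788, -0.2915, 0.201]
tool_rot: [3.132, 0.648, 2.602]
contact_force: [-0.9, 0.4, -0.1]
opening: 0.0601
grip_force: 0.0
t 17.4833 [ 0.4788 -0.2915  0.201 ] q [-0.7602  0.2172  2.0438  0.5294  0.2831 -2.2599] f [-0.8684  0.4461 -0.1158] [ 0.2374  0.1806 -0.035 ]
shift now-axes [ 0.0031 -0.0143  0.0164] shift target-axes [ 0.0033 -0.0141  0.0166] rot [ 0.0122 -0.0151  0.0038] 0.01974210332620554
```

View pics/w56.png

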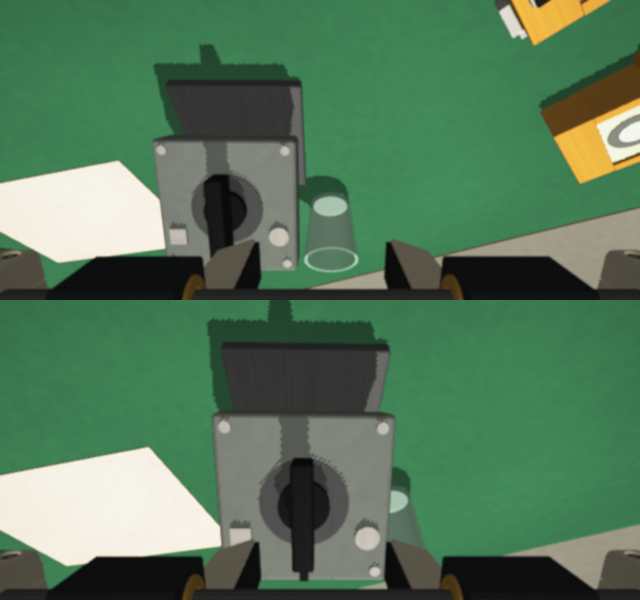

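The two views show the switch with its handle straight up-slope. In w6 the handle runs from (303,160) to the pointer at (304,280), with screws at (224,127), (383,128) and (375,272) and marks at (240,235) and (367,238). I refit with these.

```bash
python3 - <<'E'
from con import *
import pickle
np.set_printoptions(precision=4,suppress=True)
w5,w6=[pickle.load(open(f"pics/w{i}.pkl","rb")) for i in(5,6)]
def model(p):
    s,ma,mb,th=p[4:8];c,n=np.cos(th),np.sin(th)
    return dict(LT=P(p,s,s,0),RT=P(p,s,-s,0),RB=P(p,-s,-s,0),LB=P(p,-s,s,0),ro=P(p,ma,mb,.002),sq=P(p,ma,-mb,.002),he=P(p,-.035*c,-.035*n,.04),hp=P(p,.035*c,.035*n,.04))
o=[(TOP,dict(LT=(428.75,185.5),RT=(464.25,207.5),RB=(439.25,235),LB=(405.5,214),ro=(425,194.75),sq=(455.5,213.75)),1),
(w5,dict(RB=(161,150),LB=(285,150),LT=(287,264),sq=(178,236),ro=(279,237)),.4),
(w6,dict(RB=(224,127),LB=(383,128),LT=(375,272),sq=(240,235),ro=(367,238),he=(303,160)),.5)]
def run(o):
    f=lambda p,full=0:[np.r_[proj(c,model(p)[k])[0]-v]*(1 if full else w) for c,d,w in o for k,v in d.items()]
    r=least_squares(lambda p:np.r_[np.ravel(f(p)),(p[3]-.115)/.002,p[7]/.05],[.526,-.338,-.55,.115,.05,.03,.04,0],loss='soft_l1')
    print(r.x,"grip",P(r.x,0,0,.032));return np.array(f(r.x,1))
print(run(o));run(o[1:]);run(o[2:])
E
```

```text
[ 0.526  -0.3354 -0.5586  0.1164  0.0532  0.0254  0.046  -0.0151] grip [ 0.5093 -0.325   0.1416]
[[-0.0641 -0.4522]
 [-0.358  -0.2751]
 [-0.7138 -0.3355]
 [-0.1708 -0.3854]
 [-0.3956 -0.1319]
 [-0.8458 -0.1694]
 [-0.3753 -0.8769]
 [-0.2162  0.1251]
 [-0.0504 -0.9172]
 [-0.6784 -0.3079]
 [-0.6019 -0.7269]
 [-0.3084 -1.2316]
 [-0.2347 -0.3004]
 [-0.6895 -1.0247]
 [-0.2712  2.007 ]
 [-0.0109 -0.3637]
 [-0.4353  4.5709]]
[ 0.5268 -0.3357 -0.5596  0.1158  0.0533  0.0253  0.0461 -0.0094] grip [ 0.5102 -0.3252  0.141 ]
[ 0.5268 -0.3356 -0.5614  0.1156  0.0533  0.0251  0.0461 -0.0069] grip [ 0.5102 -0.3251  0.1408]
```

```bash
sed -i 's/^p=\[.*/p=[0.526,-0.3355,-0.558,0.1157]/' tgt.py; python3 tgt.py 0.08 -0.01; python3 drive.py '[[[0.003, -0.014, 0.005], [0, 0, 0]], [[0, 0, 0.012], [0, 0, 0]], [[0, 0, 0], [0, 0, 0]], [[0, 0, 0], [0, 0, 0]]]'; python3 tgt.py 0.08 -0.01;python3 tgt.py 0.033 -0.01
```

```text
t 17.5333 [ 0.4786 -0.2913  0.2015] q [-0.7601  0.216   2.0443  0.5295  0.2831 -2.2602] f [ 0.6928  0.2674 -0.1903] [0.1864 0.2031 0.0078]
shift now-axes [ 0.0025 -0.0129  0.0265] shift target-axes [ 0.0026 -0.0124  0.0268] rot [ 0.0204 -0.0145  0.025 ] 0.03536082137254117
time: 17.87
tool_pos: [0.4779, -0.3098, 0.1896]
tool_rot: [3.128, 0.644, 2.601]
contact_force: [-0.3, 0.6, -0.1]
opening: 0.06
grip_force: 0.0
t 17.8667 [ 0.4779 -0.3098  0.1896] q [-0.7984  0.2529  2.0335  0.6365  0.2832 -2.3964] f [-0.2837  0.5941 -0.1183] [ 0.2179  0.1572 -0.0586]
shift now-axes [0.0023 0.0034 0.0119] shift target-axes [0.0026 0.0036 0.0117] rot [ 0.0239 -0.019   0.0239] 0.0387794107841833
t 17.8667 [ 0.4779 -0.3098  0.1896] q [-0.7984  0.2529  2.0335  0.6365  0.2832 -2.3964] f [-0.2837  0.5941 -0.1183] [ 0.2179  0.1572 -0.0586]
shift now-axes [0.0014 0.0023 0.0588] shift target-axes [0.0026 0.0036 0.0587] rot [ 0.0239 -0.019   0.0239] 0.0387794107841833
```

```bash
python3 drive.py '[[[0.002, 0.003, 0.015], [0, 0, 0.024]], [[0, 0, 0.015], [0, 0, 0]], [[0, 0, 0], [0, 0, 0]], [[0, 0, 0], [0, 0, 0]]]'; python3 tgt.py 0.033 -0.01
```

```text
time: 18.2
tool_pos: [0.4925, -0.32, 0.1736]
tool_rot: [3.099, 0.63, 2.572]
contact_force: [0.4, -0.6, 0.5]
opening: 0.0601
grip_force: 0.0
t 18.2 [ 0.4925 -0.32    0.1736] q [-0.7968  0.3106  1.9978  0.6733  0.2832 -2.4105] f [ 0.3678 -0.6178  0.529 ] [0.2226 0.1812 0.0093]
shift now-axes [0.0056 0.0032 0.0355] shift target-axes [0.0068 0.0045 0.0352] rot [ 0.0357 -0.0331  0.0002] 0.0486534407489754
```

```bash
python3 drive.py '[[[0.004, 0.003, 0.012], [0, 0, 0]], [[0, 0, 0.01], [0, 0, 0]], [[0, 0, 0], [0, 0, 0]], [[0, 0, 0], [0, 0, 0]]]'; python3 tgt.py 0.033 -0.01
```

```text
time: 18.53
tool_pos: [0.5022, -0.3265, 0.1603]
tool_rot: [3.089, 0.619, 2.572]
contact_force: [0.7, 0.2, -0.2]
opening: 0.0602
grip_force: 0.0
t 18.5333 [ 0.5022 -0.3265  0.1603] q [-0.7964  0.3525  1.9743  0.7067  0.2831 -2.445 ] f [ 0.7305  0.1929 -0.223 ] [0.2645 0.1547 0.0392]
shift now-axes [0.0071 0.0041 0.0181] shift target-axes [0.0078 0.0049 0.0176] rot [ 0.0452 -0.0438 -0.0003] 0.06295249614130936
```

```bash
python3 drive.py '[[[0.004, 0.003, 0.008], [0, 0, 0]], [[0.003, 0.0015, 0.007], [0, 0, 0]], [[0, 0, 0], [0, 0, 0]], [[0, 0, 0], [0, 0, 0]]]'; python3 tgt.py 0.035 -0.01
```

```text
time: 18.87
tool_pos: [0.5069, -0.3273, 0.1505]
tool_rot: [3.081, 0.61, 2.573]
contact_force: [-0.1, 0.2, -0.6]
opening: 0.06
grip_force: 0.0
t 18.8667 [ 0.5069 -0.3273  0.1505] q [-0.7947  0.3772  1.9657  0.7356  0.283  -2.4743] f [-0.0853  0.2176 -0.6034] [0.2302 0.1742 0.04  ]
shift now-axes [0.0049 0.0028 0.0055] shift target-axes [0.0052 0.0031 0.0051] rot [ 0.0543 -0.0532 -0.0003] 0.07599559574527873
```

```bash
python3 drive.py '[[[0.006, 0.0033, 0.005], [0, 0, 0]], [[0, 0, 0], [0, 0, 0]], [[0, 0, 0], [0, 0, 0]]]'; python3 tgt.py 0.035 -0.01
```

```text
time: 19.12
tool_pos: [0.5067, -0.325, 0.1467]
tool_rot: [3.076, 0.605, 2.573]
contact_force: [-0.2, 0.3, 0.8]
opening: 0.0599
grip_force: 0.0
t 19.1167 [ 0.5067 -0.325   0.1467] q [-0.7941  0.3825  1.9693  0.7535  0.283  -2.4927] f [-0.2261  0.2782  0.8355] [0.1917 0.1697 0.0747]
shift now-axes [0.0016 0.0011 0.0031] shift target-axes [0.0018 0.0013 0.0029] rot [ 0.0593 -0.0578 -0.0002] 0.08283774025615377
```

```bash
python3 drive.py '[[[0.002, 0.001, 0.002], [0, 0, 0]], [[0, 0, 0], [0, 0, 0]], [[0, 0, 0], [0, 0, 0]], [[0, 0, 0], [0, 0, 0]], [[0, 0, 0], [0, 0, 0]], [[0, 0, 0], [0, 0, 0]], [[0, 0, 0], [0, 0, 0]], [[0, 0, 0], [0, 0, 0]]]' 0.005 25; python3 drive.py '[[[0, 0, 0], [0, 0, 0]], [[0, 0, 0], [0, 0, 0]], [[0, 0, 0], [0, 0, 0]]]'; python3 tgt.py 0.035 -0.01
```

```text
time: 19.78
tool_pos: [0.5075, -0.3234, 0.1454]
tool_rot: [3.072, 0.603, 2.574]
contact_force: [3.7, 5.6, 0.1]
opening: 0.0145
grip_force: 24.8
time: 20.03
tool_pos: [0.5075, -0.3235, 0.1454]
tool_rot: [3.073, 0.603, 2.575]
contact_force: [3.4, 5.0, 1.4]
opening: 0.0142
grip_force: 24.9
t 20.0333 [ 0.5075 -0.3235  0.1454] q [-0.7926  0.3848  1.9695  0.7608  0.2847 -2.5   ] f [3.4033 4.9877 1.3529] [ 0.5262 -0.2605  0.4349]
shift now-axes [ 0.0008 -0.0006  0.002 ] shift target-axes [ 0.0009 -0.0004  0.002 ] rot [ 0.0632 -0.0596  0.0007] 0.08692335660942282
```

```bash
python3 drive.py '[[[0, 0, 0], [0, 0, 0.08]], [[0, 0, 0], [0, 0, 0.08]], [[0, 0, 0], [0, 0, 0.08]], [[0, 0, 0], [0, 0, 0.08]], [[0, 0, 0], [0, 0, 0]]]'; python3 tgt.py 0.035 -0.33
```

```text
time: 20.45
tool_pos: [0.5074, -0.3236, 0.1454]
tool_rot: [2.864, 0.547, 2.193]
contact_force: [1.9, 4.4, 3.4]
opening: 0.0142
grip_force: 24.8
t 20.45 [ 0.5074 -0.3236  0.1454] q [-0.7928  0.3847  1.9696  0.7607  0.2846 -2.1757] f [1.9288 4.4027 3.4039] [ 0.6313 -0.242   0.3526]
shift now-axes [ 0.0006 -0.0006  0.002 ] shift target-axes [ 0.0008 -0.0006  0.002 ] rot [ 0.0409 -0.0764 -0.0035] 0.08674441689768295
```

Turning well, with low forces. I'll continue.

```bash
python3 drive.py '[[[0, 0, 0], [0, 0, 0.08]], [[0, 0, 0], [0, 0, 0.08]], [[0, 0, 0], [0, 0, 0.08]], [[0, 0, 0], [0, 0, 0.08]], [[0, 0, 0], [0, 0, 0.08]], [[0, 0, 0], [0, 0, 0.08]], [[0, 0, 0], [0, 0, 0.08]], [[0, 0, 0], [0, 0, 0]]]'; python3 tgt.py 0.035 -0.89; python3 drive.py '[[[0, 0, 0], [0, 0, 0.05]], [[0, 0, 0], [0, 0, 0.05]], [[0, 0, 0], [0, 0, 0.03]], [[0, 0, 0], [0, 0, 0]], [[0, 0, 0], [0, 0, 0]]]'; python3 tgt.py 0.035 -1.02
```

```text
time: 21.12
tool_pos: [0.5072, -0.3237, 0.1454]
tool_rot: [2.618, 0.322, 1.626]
contact_force: [0.5, 4.3, 2.1]
opening: 0.0138
grip_force: 25.1
t 21.1167 [ 0.5072 -0.3237  0.1454] q [-0.7932  0.3846  1.9698  0.7606  0.2844 -1.6172] f [0.4535 4.313  2.0888] [ 0.6772 -0.4985  0.47  ]
shift now-axes [ 0.0003 -0.0007  0.0021] shift target-axes [ 0.0005 -0.0007  0.0021] rot [-0.0061 -0.0862 -0.0024] 0.08645338959215025
time: 21.53
tool_pos: [0.5072, -0.3238, 0.1454]
tool_rot: [2.586, 0.258, 1.514]
contact_force: [0.8, 4.8, 1.8]
opening: 0.0141
grip_force: 25.1
t 21.5333 [ 0.5072 -0.3238  0.1454] q [-0.7932  0.3846  1.9699  0.7607  0.2844 -1.4926] f [0.8467 4.8278 1.7999] [ 0.6457 -0.6145  0.5742]
shift now-axes [ 0.0002 -0.0006  0.0021] shift target-axes [ 0.0004 -0.0006  0.002 ] rot [-0.0171 -0.0848  0.0029] 0.0865258357301384
```

```bash
for i in 1 2; do python3 drive.py '[[[0, 0, 0], [0, 0, 0.05]], [[0, 0, 0], [0, 0, 0]], [[0, 0, 0], [0, 0, 0]]]' >/dev/null; python3 tgt.py 0.035 -1.05; done
```

```text
t 21.7833 [ 0.5071 -0.3238  0.1454] q [-0.7932  0.3846  1.9699  0.7602  0.2843 -1.443 ] f [0.7475 6.0232 0.9886] [ 0.4304 -0.5024  0.811 ]
shift now-axes [ 0.0002 -0.0006  0.0021] shift target-axes [ 0.0004 -0.0006  0.002 ] rot [-0.0206 -0.0839 -0.0163] 0.08789106556177569
t 22.0333 [ 0.5071 -0.324   0.1453] q [-0.7933  0.3848  1.9698  0.7599  0.284  -1.3933] f [1.4844 5.4781 2.3561] [ 0.425  -0.3186  1.0861]
shift now-axes [ 0.0004 -0.0006  0.002 ] shift target-axes [ 0.0006 -0.0006  0.002 ] rot [-0.0228 -0.083  -0.0657] 0.1082639415940505
```

```bash
python3 drive.py '[[[0, 0, 0], [0, 0, 0]], [[0, 0, 0], [0, 0, 0]], [[0, 0, 0], [0, 0, 0]], [[0, 0, 0], [0, 0, 0]], [[0, 0, 0], [0, 0, 0]]]' 0.06; python3 drive.py '[[[0, 0, -0.015], [0, 0, 0]], [[0, 0, -0.025], [0, 0, 0]], [[0, 0, -0.035], [0, 0, 0]], [[0, 0, -0.035], [0, 0, 0]], [[0, 0, 0], [0, 0, 0]], [[0, 0, 0], [0, 0, 0]]]'; python3 wr.py w7; python3 - <<'E'
from cell import robot, cams, telemetry
import cv2,numpy as np
for n in("scene","top"):cv2.imwrite(f"pics/F_{n}.png",cams.read_camera(n)["image"][:,:,::-1])
t=cv2.imread("pics/F_top.png")[130:260,195:475];w=cv2.imread("pics/w7.png")
cv2.imwrite("pics/F.png",np.vstack([cv2.resize(t,(560,260),interpolation=cv2.INTER_CUBIC),cv2.resize(w[:388],(560,340))]))
E
python3 tgt.py 0.13 -1.05
```

```text
time: 22.45
tool_pos: [0.5068, -0.325, 0.1453]
tool_rot: [2.566, 0.205, 1.423]
contact_force: [0.1, 0.5, -0.1]
opening: 0.0431
grip_force: 0.0
time: 22.95
tool_pos: [0.4503, -0.2979, 0.2378]
tool_rot: [2.562, 0.207, 1.422]
contact_force: [0.8, 0.4, -0.3]
opening: 0.0601
grip_force: 0.0
t 23.1 [ 0.4504 -0.2973  0.2346] q [-0.852   0.1365  2.0036  0.4983  0.4858 -1.148 ] f [-0.1201  0.738  -0.4889] [ 0.1685  0.2508 -0.0131]
shift now-axes [ 0.0085 -0.0022  0.0164] shift target-axes [ 0.0099 -0.002   0.0156] rot [-0.0242 -0.0827 -0.0705] 0.1113864872887664
```

View pics/F.png

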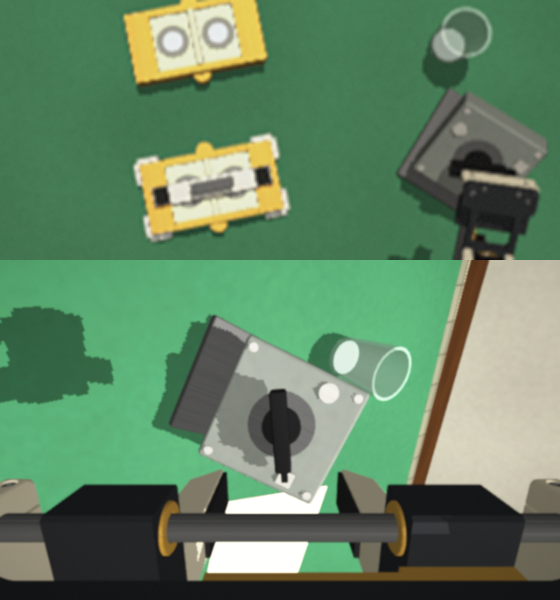

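The pointer lies over the square mark (montage ≈(285,480)), and the straightedge rests along the middle of the mould. I'll check the handle angle numerically: its line runs from montage (279,392) to (283,474).

```bash
python3 - <<'E'
from con import *
import pickle
np.set_printoptions(precision=1,suppress=True)
w=pickle.load(open("pics/w7.pkl","rb"));p=[0.526,-0.3355,-0.558,0.1157]
f=lambda X:proj(w,X)[0]*.875+[0,260]
for th in(-.85,-.95,-1.05,-1.15):
    c,s=np.cos(th),np.sin(th);a=f(P(p,-.035*c,-.035*s,.04));b=f(P(p,.035*c,.035*s,.04));print(th,a,b,(b-a)[0]/(b-a)[1])
print(f(P(p,.0533,-.0533,0)),f(P(p,-.0533,.0533,0)),f(P(p,.0254,-.046,.002)))
E
```

```text
-0.85 [267.4 392.1] [290.3 472.8] 0.2847466703973105
-0.95 [271.6 391.1] [286.3 473.6] 0.17745550222568138
-1.05 [276.  390.6] [282.1 474. ] 0.07369729934811355
-1.15 [280.4 390.5] [278.  474.1] -0.028707836622460445
[305.5 495.4] [252.7 346.2] [283.3 478. ]
```

```bash
python3 -c "
from cell import robot, cams, telemetry
print(robot.hand_in())"
```

```text
the job is handed in; nothing more can be done
None
```

The mould sat steady: both ends pressed down to the same height with no rocking. I turned the switch right to the square mark to start the press, left the straightedge lying on the mould, and handed the job in at about 23 s.

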